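# Open the bayonet lid of the bench fume filter pot

## Robot

A 6-joint arm with a two-finger parallel gripper is mounted at the origin on the work surface; the furniture and walls round the work are solid. World frame = base frame: x ahead of the robot, y to its left, z up, the work surface at z = 0. Lengths are in m, angles in degrees, forces in N, time in s.
With the tool pointing down it reaches from about 0.35 to 0.875 m from the base axis. Payload 15.5 kg.
Tool frame: the origin (TCP) lies at the very end of the fingers, on their centre line; the grasp point (between the pads) lies 19 mm behind it; z points along the fingers, y is the direction in which the jaws open and shut (so a half turn about z gives the same grasp; the last joint's range is limited). The gripper opens to 85 mm and grips with 20 to 120 N. Pads are 22 mm wide; open, the fingers measure 114 mm over their backs; the gripper's body (76 mm by 85 mm) begins 54 mm behind the grasp point. The pads swing forward as they close: fully open they stand 13 mm farther back than shut.
Start: joints at [-69.013, 28.281, 77.091, -0, 74.628, -5.472], TCP at [0.278, -0.56, 0.231] pointing down, gripper open.
Joint ranges: [-166.48, 166.48], [-47.26, 123.95], [12.59, 153.08], [-70.14, 250.14], [6.76, 159.57], [-176.63, 176.63]. Speed limits (degrees/s): [108.29, 108.29, 147.25, 172.46, 172.46, 172.46].

## Interface

Orientations are given as a 3x3 rotation matrix whose columns are the frame's x, y, z axes.
In Python, from station import manip, optics gives the robot as it stands. The module is installed in compiled form; this text tells all that it offers.
- The arm moves only by the tool jog_arm, never from a script. Its argument "increments" is one flat list of numbers, 7 for each row, row after row: the shift along the tool's x, y, z in units of 25 mm (1.0 is 25 mm), then the turn, a rotation vector about the tool's x, y, z in units of 10 degrees (1.0 is 10 degrees), then the gripper command: -1 is fully open, 1 is shut, values between are in proportion. In form: [dx, dy, dz, wx, wy, wz, gripper, dx, dy, dz, wx, wy, wz, gripper, ...]. A call has 1 to 8 rows; each row is the pose to reach, as a shift and turn from the pose commanded when the call began, along the tool's axes at that moment; what a row does not reach only later rows make up. A row lasts 1/8 s, in which the tool goes at most 62.5 mm and 10.7 degrees, less where a joint would pass 70% of its speed; a pose out of reach is approached as far as the arm can. A call with a gripper value outside its range is refused whole. The fingers move at their own pace and stop on an object; the grip force is fixed at half the most. Time passes only in rows, so rows that repeat a pose let the fingers close. It gives the time, the measured TCP pose, the force and the opening at its end, in the units of the state.
- manip.get_obs(): the state, without advancing time (a new reading comes with each control period).
- optics.read_camera(name): name is "scene" or "top" or "wrist"; returns the picture (420x560x3 uint8, red, green, blue); there is no depth.
- optics.camera_params(name): a dict with "fovy" (degrees; the focal length in pixels is half the picture's height over the tangent of half this angle, whatever the lens; pixels are square), "cx", "cy" (the principal point, pixels), "position" and "orientation" of the camera in the world; the wrist camera has in their place "mount" (4x4, takes a point from camera to tool coordinates, whose origin is the TCP and whose axes are the flange's). Camera axes: x right, y up, looking along -z (the intrinsics and any distortion apply to the point x, -y, -z); pixel columns grow to the right and rows downward; lengths in m; the calibration is good to about 2 mm. A picture is of the moment at which its call begins: read the wrist's pose just before it. camera_params takes no time and is no camera call.
- manip.sign_off(): hands the job in, once; it reports no verdict.
The state is a dict: "clock": time; "joint_pos": joint angles; "dq": joint speeds; "joint_torque": joint torques, N m; "position": TCP position; "ee_rot": TCP orientation; "contact_force": force on the tool from outside, world axes, zero at the start; "wrist_torque": the same for the moment, N m; "finger_gap": opening from 0.0 (shut) to 1.0 (fully open).
Only numpy, scipy, OpenCV 4.12 (cv2) and the standard library are available. Lean on these libraries where they do the work, as an engineer would, in place of code of your own. Each camera call takes 0.05 s, during which the arm holds its last target.

## Task

The cartridge in the lower of the two fume filter pots is due for a look. Turn that pot's bayonet lid anticlockwise (seen from above) by its bar handle until its ears stand clear in the gaps between the claws, lift it straight up and free, and set it down, not dropping it, right side up on the middle of the square black rubber pad, and let go of it. Leave the lid of the taller pot closed on its pot.

Things in the scene. Friction and masses are not known exactly. Their poses are not given: they have to be found in the camera images.
- low_lid_grip (a point): Centre of the bar handle of the LOWER pot's loose aluminium lid (disc 80 mm across, three ears 20 mm wide reaching 54 mm from its axis; 0.18-0.35 kg). Bar 70 long, 16 wide, 18 mm tall; 22 mm free below it. The point is on the lid's axis, 41 mm above its underside. z up, x along the bar, over one ear (others at +-120 deg). At the start x is 45 to 70 deg clockwise of the rim's x.
- low_pot_rim (a point): Centre of the LOWER grey pot's flat rim (122 mm across), on which the lid lies, 60 mm above the bench; pot fixed. Three claws 46 deg wide at 60, 180, 300 deg from x, 46-61 mm from the axis, 13.5 mm high, hold the ears down (3 mm play) and stop clockwise turning; no stop anticlockwise. x points to a gap's middle: the lid lifts off when its x agrees within 22 deg. z up.
- pad_top (a point): Centre of the upper face of the square black rubber pad, 150 x 150 mm, 4 mm thick, fixed flat on the bench. z up.
- tall_lid_grip (a point): Centre of the bar handle of the like lid on the TALLER pot (rim 105 mm above the bench, handle top 155 mm, otherwise the same pot): a bystander that stays closed. The two pots may stand in each other's place.
Mind the look-alikes: they are no part of the job. Leave any green look-alike of the part that bears low_pot_rim alone.

How it is judged:
By the outcome, as a careful person would: the job done as asked, in the order asked, and still so for the second after the job is handed in, with the robot touching nothing.
It also fails if it takes over 42 s, if anything falls off the work surface, if the arm or the gripper's body presses on something with over 40 N, if the wrist force passes 120 N, or if a joint passes its speed limit or range.

## Working session

There is one attempt and no reset: what is moved stays moved. The work goes in short steps, Python scripts to look and compute and a tool call to move; the robot and the scene stay as the last step left them, time stands still between calls to the robot, and variables do not carry over. Pictures are saved under pics/ and viewed, and the job is handed in when it is done.

Besides the shell and the picture viewer there is one more tool, called after ">>>" by a JSON object that holds its "name" and its "arguments". jog_arm: Moves the arm, as the interface text tells. Its arguments: {"type":"object","properties":{"increments":{"type":"array","items":{"type":"number"}}},"required":["increments"]}

```bash
mkdir -p pics
python3 - <<'E'
from station import manip, optics
import cv2
for n in ["scene","top","wrist"]:
    p=optics.camera_params(n); print(n,p)
for n in ["scene","top"]:
    cv2.imwrite(f"pics/{n}0.png",cv2.resize(optics.read_camera(n)[:,:,::-1],(784,588)))
print(manip.get_obs())
E
```

```text
scene {'fovy': 54.0155964019, 'cx': 274.85783070095454, 'cy': 216.0359971160802, 'position': array([-0.05929948, -0.53803311,  0.63556242]), 'orientation': array([[ 0.68145861,  0.45984909, -0.56934434],
       [-0.73183635,  0.42237548, -0.53480325],
       [-0.0054517 ,  0.78111316,  0.62436569]])}
top {'fovy': 52.256445006196216, 'cx': 287.876702513298, 'cy': 204.9358290686375, 'position': array([ 0.38159397, -0.08519107,  1.03882819]), 'orientation': array([[ 0.0173548 ,  0.9984262 , -0.05332848],
       [-0.99964424,  0.01840695,  0.01930221],
       [ 0.02025345,  0.05297452,  0.99839045]])}
wrist {'fovy': 70.45932589009777, 'cx': 281.1687035992388, 'cy': 208.2017068208579, 'mount': array([[-1.06265212e-03,  9.45305958e-01,  3.26183255e-01,
         8.50908611e-02],
       [ 9.99999386e-01,  1.10705646e-03,  4.94948826e-05,
         8.85839755e-04],
       [-3.14315470e-04,  3.26183107e-01, -9.45306554e-01,
        -1.41480956e-01],
       [ 0.00000000e+00,  0.00000000e+00,  0.00000000e+00,
         1.00000000e+00]])}
{'clock': 0.1, 'joint_pos': array([-6.90141193e+01,  2.83124558e+01,  7.71220861e+01,  6.48395635e-04,
        7.46272103e+01, -5.47134812e+00]), 'dq': array([ 0.05845265, -0.14804202, -0.02016022,  0.08082155, -0.02174562,
       -0.11416248]), 'joint_torque': array([ 3.59055870e-03, -8.83588672e+01, -3.84561968e+01, -6.91959258e-05,
        5.21644732e-03,  1.82960582e-05]), 'position': array([ 0.27835731, -0.55925348,  0.23075643]), 'ee_rot': array([[ 8.95268559e-01,  4.45526729e-01, -3.75805828e-04],
       [ 4.45526873e-01, -8.95267996e-01,  1.01019722e-03],
       [ 1.13622933e-04, -1.07182940e-03, -9.99999419e-01]]), 'contact_force': array([ 0.54633452, -0.32878365,  0.0549577 ]), 'wrist_torque': array([ 0.04876764, -0.03987679,  0.00469312]), 'finger_gap': 1.0008591418720978}
```

View pics/top0.png

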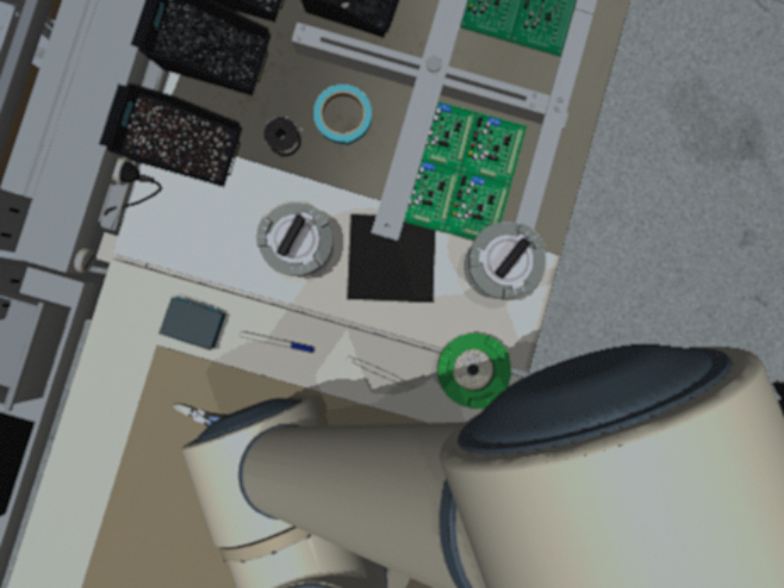

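View pics/scene0.png

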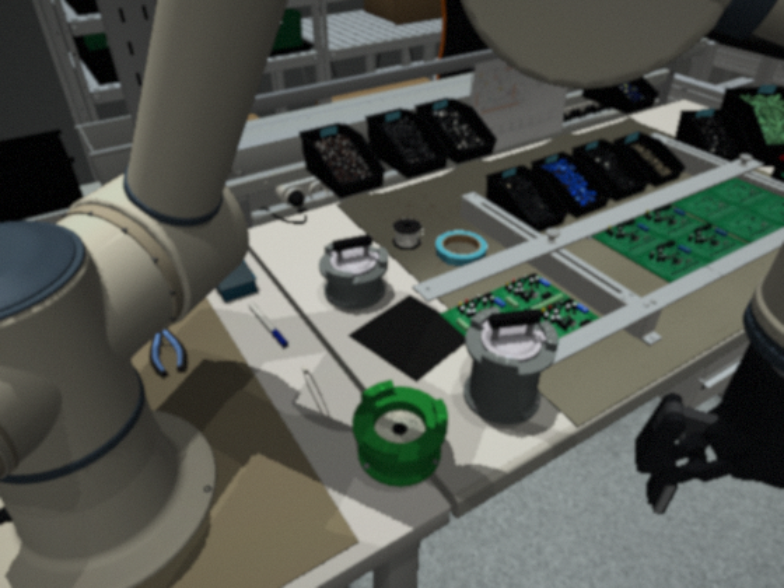

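Two candidate pots with grey lids: top image at (298,238) and (507,260); scene at (355,270) and (510,360). The first looks shorter in the scene view. The green look-alike is at (473,370). I'll enlarge to confirm.

```bash
cat > h.py <<'E'
from station import manip, optics
import numpy as np, cv2
def ray(n,u,v,p=None):
    p=p or optics.camera_params(n); f=210/np.tan(np.radians(p['fovy']/2))
    d=np.array([(u-p['cx'])/f,-(v-p['cy'])/f,-1.]); 
    if n=='wrist':
        o=manip.get_obs(); R=o['ee_rot']; M=p['mount']
        return o['position']+R@M[:3,3], R@M[:3,:3]@d
    return np.array(p['position']),np.array(p['orientation'])@d
def atz(n,u,v,z):
    o,d=ray(n,u,v); return o+d*(z-o[2])/d[2]
def tri(r):
    A=sum(np.eye(3)-np.outer(d,d)/(d@d) for o,d in r); b=sum((np.eye(3)-np.outer(d,d)/(d@d))@o for o,d in r)
    return np.linalg.solve(A,b)
def proj(n,P):
    p=optics.camera_params(n); f=210/np.tan(np.radians(p['fovy']/2))
    if n=='wrist':
        o=manip.get_obs(); M=p['mount']; c=M[:3,:3].T@(o['ee_rot'].T@(np.array(P)-o['position'])-M[:3,3])
    else: c=np.array(p['orientation']).T@(np.array(P)-p['position'])
    return p['cx']+f*c[0]/-c[2], p['cy']-f*c[1]/-c[2]
def crop(n,x0,y0,w,h,s,fn,img=None):
    img=optics.read_camera(n) if img is None else img
    c=cv2.resize(img[y0:y0+h,x0:x0+w,::-1],None,fx=s,fy=s,interpolation=cv2.INTER_CUBIC)
    for i in range(0,w,10): cv2.line(c,(i*s,0),(i*s,4 if i%50 else 12),(0,0,255),1)
    for i in range(0,h,10): cv2.line(c,(0,i*s),(4 if i%50 else 12,i*s),(0,0,255),1)
    cv2.imwrite('pics/'+fn,c)
E
python3 - <<'E'
from h import *
t=optics.read_camera('top'); s=optics.read_camera('scene')
crop('top',170,130,150,100,5,'tA.png',t)
crop('scene',210,150,110,80,7,'sA.png',s)
crop('top',250,140,150,90,5,'tB.png',t)
crop('scene',240,190,170,120,4,'sB.png',s)
E
```

```text
(no output)
```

View pics/tA.png

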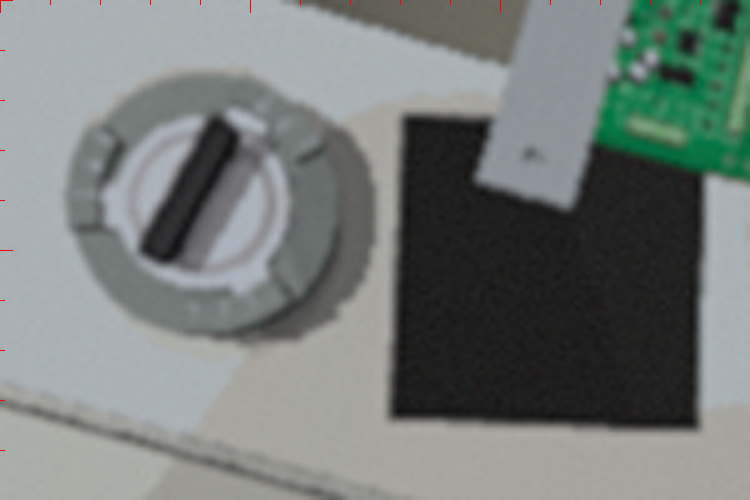

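View pics/sA.png

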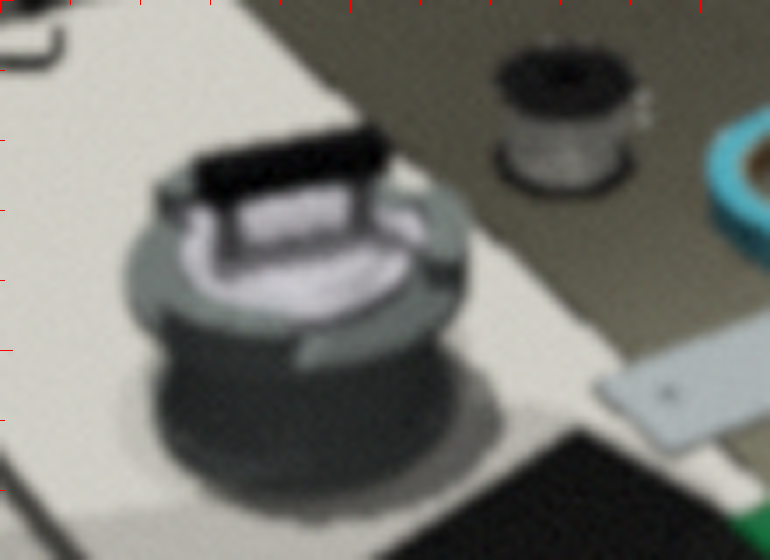

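View pics/tB.png

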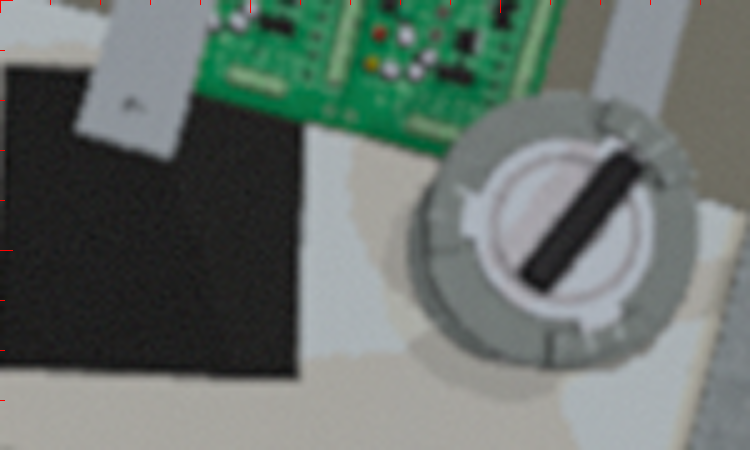

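View pics/sB.png

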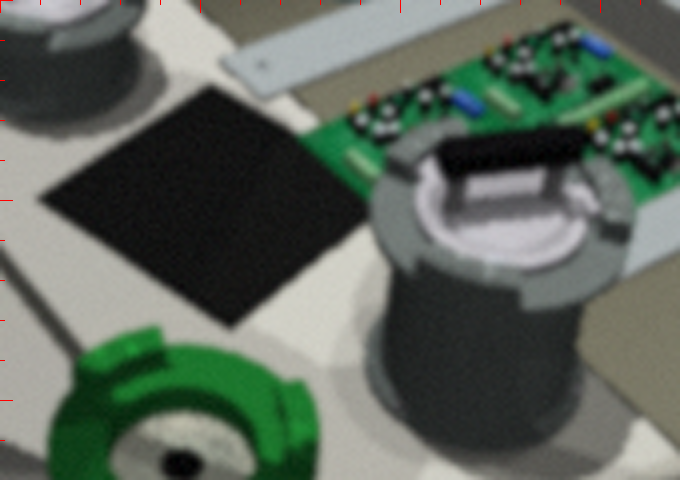

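The lower pot is the one at top (210,170) and scene (255,190): its body is visibly about half as tall. Next I'll triangulate its handle, the pad and the overhanging beam's height.

Run:
```python
from h import *
np.set_printoptions(precision=4,suppress=True)
T=lambda u,v,x0=170,y0=130,s=5:(x0+(u+.5)/s-.5,y0+(v+.5)/s-.5)
S=lambda u,v,x0=210,y0=150,s=7:(x0+(u+.5)/s-.5,y0+(v+.5)/s-.5)
def tr(a,b): print(tri([ray('top',*a),ray('scene',*b)]))
print('bar mid A');tr(T(191,188),S(291,148))
print('beam corners');tr(T(475,182),S(597,388));tr(T(573,211),S(672,452)); tr(T(533,153),S(668,393))
print('bar B'); tr(T(580,220,250,140,5),S(515,143,240,190,4))
c=[atz('top',*T(u,v),.004) for u,v in [(405,116),(703,165),(697,428),(391,416)]]
print(np.array(c))
print('bar ends',[atz('top',*T(u,v),.11) for u,v in [(222,122),(160,250)]])
print('rim ctr',atz('top',*T(203,203),.06))
```

```text
bar mid A
[0.5103 0.073  0.1079]
beam corners
[ 0.5239 -0.0507  0.0612]
[ 0.5101 -0.0952  0.0662]
[ 0.5352 -0.0751  0.0655]
bar B
[ 0.4779 -0.2658  0.1499]
[[ 0.5622 -0.0123  0.004 ]
 [ 0.5411 -0.1578  0.004 ]
 [ 0.4129 -0.1568  0.004 ]
 [ 0.4161 -0.0088  0.004 ]]
bar ends [array([0.5394, 0.0598, 0.11  ]), array([0.4828, 0.0851, 0.11  ])]
rim ctr [0.5103 0.0753 0.06  ]
```

>>> {"name": "jog_arm", "arguments": {"increments": [4,-3,-2.8,0,0,1,-1,8,-7,-2.8,0,0,2,-1,16.7,-15.4,-2.8,0,0,5,-1,16.7,-15.4,-2.8,0,0,5,-1,16.7,-15.4,-2.8,0,0,5,-1,16.7,-15.4,-2.8,0,0,5,-1,16.7,-15.4,-2.8,0,0,5,-1,16.7,-15.4,-2.8,0,0,5,-1]}}

```text
clock: 1.2
position: [0.4493, -0.1143, 0.2958]
ee_rot: [[0.917, -0.4, 0.0], [-0.4, -0.917, -0.0], [0.0, -0.0, -1.0]]
contact_force: [1.0, -0.4, -0.5]
finger_gap: 1.002
```

>>> {"name": "jog_arm", "arguments": {"increments": [-0.2,-3.4,0,0,0,0,-1,-0.2,-3.4,0,0,0,0,-1,-0.2,-3.4,0,0,0,0,-1]}}

```text
clock: 1.58
position: [0.4786, -0.0349, 0.2954]
ee_rot: [[0.918, -0.397, -0.0], [-0.397, -0.918, 0.0], [-0.0, -0.0, -1.0]]
contact_force: [0.3, -0.6, -0.4]
finger_gap: 0.996
```

Run:
```python
from h import *
o=manip.get_obs();print(o['position'],o['joint_pos'],o['ee_rot'])
w=optics.read_camera('wrist');cv2.imwrite('pics/w1r.png',w[:,:,::-1])
cv2.imwrite("pics/w1.png",cv2.resize(w[:,:,::-1],(784,588)))
```

```text
[ 0.4785908  -0.03493514  0.29544438] [-1.13115654e+01  1.27805048e+01  9.12988823e+01  2.85788944e-03
  7.59286413e+01  1.02068556e+02] [[ 9.17887539e-01 -3.96840585e-01 -1.27910295e-04]
 [-3.96840578e-01 -9.17887548e-01  7.49271788e-05]
 [-1.47141412e-04 -1.80147284e-05 -9.99999989e-01]]
```

View pics/w1.png

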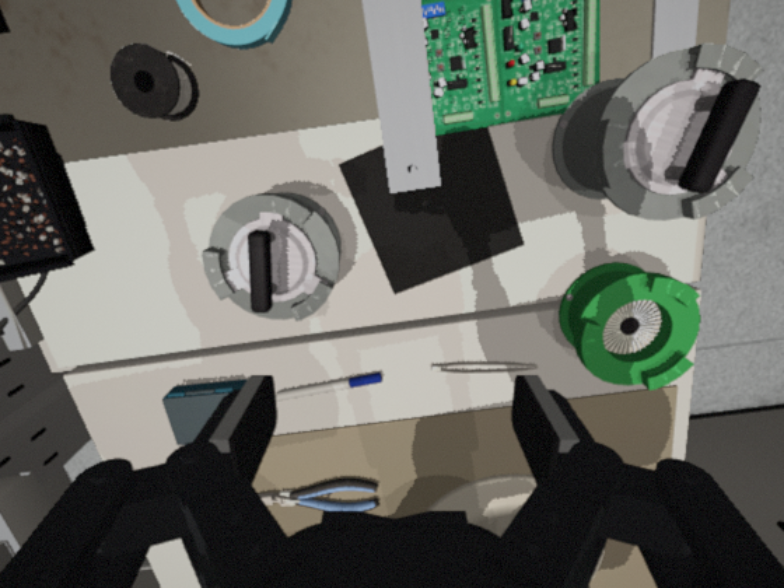

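Run:
```python
from h import *
w=cv2.imread('pics/w1r.png')[:,:,::-1]
crop('wrist',135,130,120,105,6,'w1A.png',w)
crop('wrist',235,80,150,135,5,'w1P.png',w)
```

```text
(no output)
```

View pics/w1A.png

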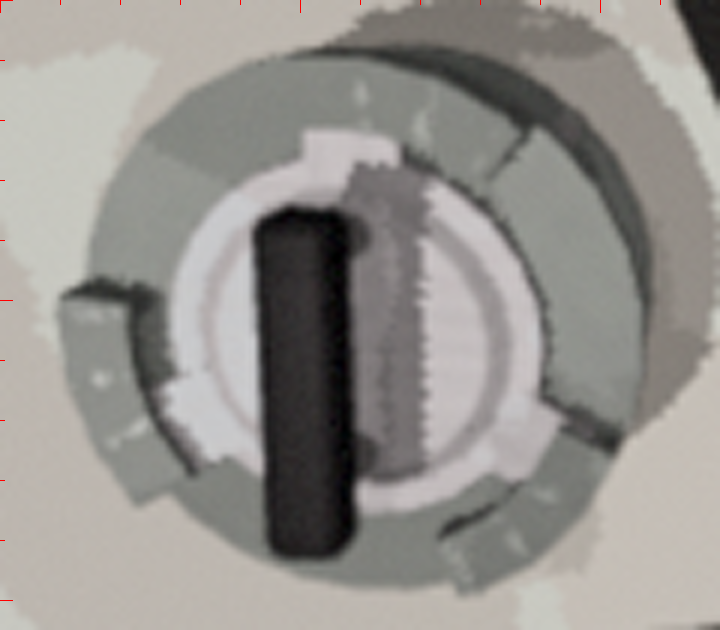

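View pics/w1P.png

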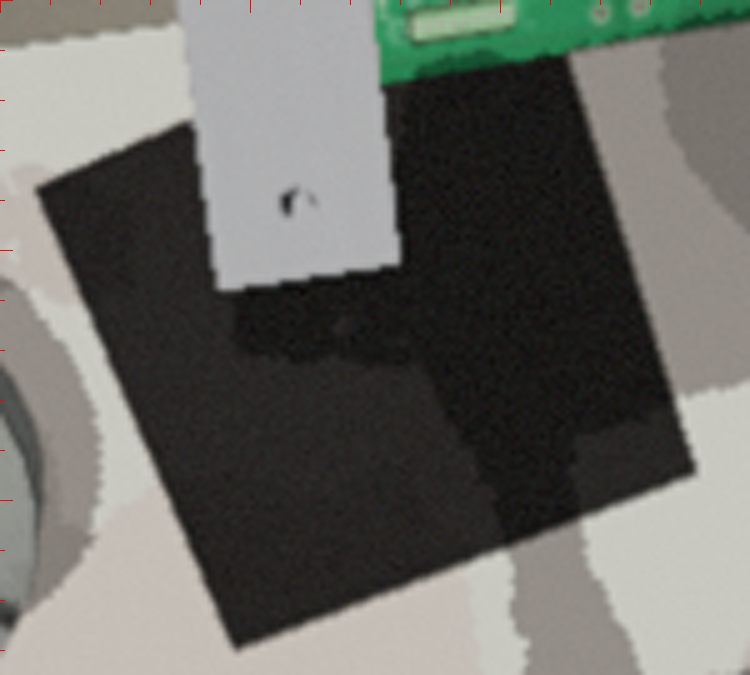

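```bash
cat > m.py <<'E'
from h import *
np.set_printoptions(precision=4,suppress=True)
pose=None
T=lambda u,v,x0,y0,s:(x0+(u+.5)/s-.5,y0+(v+.5)/s-.5)
ang=lambda v:np.degrees(np.arctan2(v[1],v[0]))
E
python3 - <<'E'
from m import *
A=lambda u,v,z:atz('wrist',*T(u,v,135,130,6),z)
P=lambda u,v,z:atz('wrist',*T(u,v,235,80,5),z)
e1,e2=A(303,212,.11),A(310,550,.11); e=(e1+e2)/2
print('bar',e1,e2,e,np.linalg.norm(e1-e2),ang(e1-e2))
tp=T(191,188,170,130,5)
print('top+wrist',tri([ray('top',*tp),ray('wrist',*T(306.5,381,135,130,6))]))
# claw outer corners z=.0735
r=np.array([A(*p,.0735)[:2] for p in [(62,298),(140,503),(467,593),(612,452),(533,130)]])
from scipy.optimize import least_squares
f=least_squares(lambda q:np.hypot(*(r-q).T)-.061,[.51,.073]); c=f.x
print('claw fit centre',c,f.fun,[ang(p-c) for p in r])
for c2 in (c,e[:2]): print('ear',ang(A(350,132,.065)[:2]-c2),ang(A(165,420,.065)[:2]-c2), ang(A(545,470,.065)[:2]-c2))
# pad
q=np.array([P(*p,.004)[:2] for p in [(38,188),(570,57),(695,472),(237,648)]]);print(q,q[[0,2]].mean(0),q[[1,3]].mean(0),[np.linalg.norm(q[i]-q[i-1]) for i in range(4)])
for w,t in [((218,291),(475,182)),((401,264),(573,211))]:
  print('beam',tri([ray('wrist',*T(*w,235,80,5)),ray('top',*T(*t,170,130,5))]))
for w,t,s in [((218,291),(475,182),(597,388)),((401,264),(573,211),(672,452))]:
  print('beam',tri([ray('wrist',*T(*w,235,80,5)),ray('top',*T(*t,170,130,5)),ray('scene',*T(*s,210,150,7))]))
print('beamshadow',P(237,348,.004),P(410,362,.004))
# PCB pale rect: wrist (463,22), top (657,130)
print('pcb',tri([ray('wrist',*T(463,22,235,80,5)),ray('top',*T(657,130,170,130,5)),ray('scene',*T(365,165,240,190,4))]))
E
```

```text
bar [0.5422 0.0525 0.11  ] [0.483  0.0845 0.11  ] [0.5126 0.0685 0.11  ] 0.06728138159066391 -28.368530900380758
top+wrist [0.5119 0.0746 0.0952]
claw fit centre [0.513  0.0709] [-0.0015 -0.0002  0.0001 -0.0014 -0.0005] [np.float64(57.68360569870446), np.float64(103.24863178915751), np.float64(176.20516105829563), np.float64(-138.00727822760598), np.float64(-66.98349032670454)]
ear -26.309578646979915 90.95228427203867 -153.44772308664477
ear -23.038688415999466 90.47314804463092 -155.86477611624025
[[ 0.5643 -0.0139]
 [ 0.5374 -0.1611]
 [ 0.4142 -0.1571]
 [ 0.4177 -0.0107]] [ 0.4893 -0.0855] [ 0.4775 -0.0859] [np.float64(0.14668001426527255), np.float64(0.14959500484518293), np.float64(0.12318354672514781), np.float64(0.14644124005843923)]
beam [ 0.5232 -0.05    0.0549]
beam [ 0.5108 -0.0951  0.0552]
beam [ 0.5237 -0.0511  0.0615]
beam [ 0.5111 -0.0949  0.065 ]
beamshadow [ 0.5017 -0.0472  0.004 ] [ 0.4781 -0.0915  0.004 ]
pcb [ 0.5571 -0.1359  0.0112]
```

>>> {"name": "jog_arm", "arguments": {"increments": [-0.5,-4.4,3.4,0,0,0.3,-1,-0.5,-4.4,3.4,0,0,0.3,-1,-0.5,-4.4,3.4,0,0,0.3,-1,-0.5,-4.4,3.4,0,0,0.3,-1]}}

```text
clock: 2.12
position: [0.5107, 0.0689, 0.2103]
ee_rot: [[0.895, -0.447, -0.001], [-0.447, -0.895, -0.0], [-0.001, 0.001, -1.0]]
contact_force: [0.6, -0.3, -0.5]
finger_gap: 1.002
```

Run:
```python
from h import *
o=manip.get_obs();print(o['position'],o['ee_rot'])
w=optics.read_camera('wrist');cv2.imwrite('pics/w2r.png',w[:,:,::-1])
cv2.imwrite("pics/w2.png",cv2.resize(w[:,:,::-1],(784,588)))
print(proj('wrist',[.512,.071,.11]))
```

```text
[0.51065724 0.06886311 0.21026752] [[ 8.94739135e-01 -4.46587672e-01 -1.15401888e-03]
 [-4.46588278e-01 -8.94739519e-01 -3.21837025e-04]
 [-8.88817849e-04  8.03331485e-04 -9.99999282e-01]]
(np.float64(278.1131542936595), np.float64(210.49587101297274))
```

View pics/w2.png

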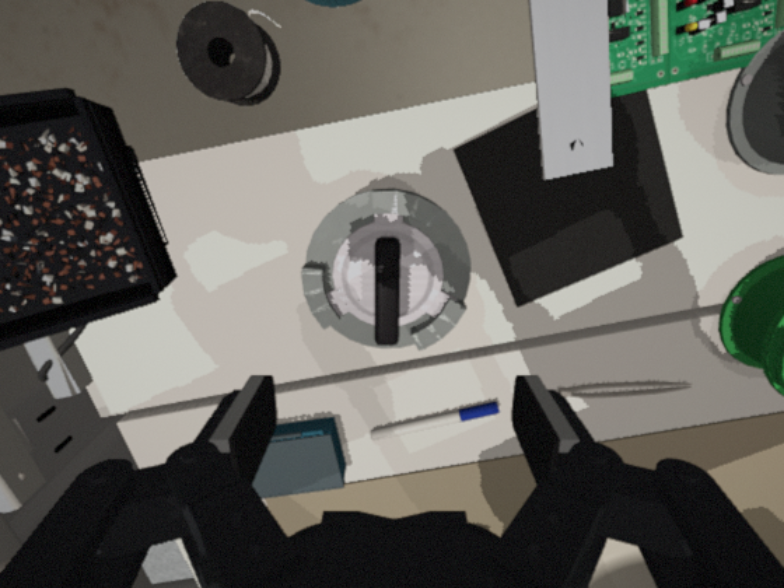

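Run:
```python
from h import *
w=cv2.imread('pics/w2r.png')[:,:,::-1]
crop('wrist',210,130,130,125,6,'w2A.png',w)
crop('wrist',320,20,180,200,4,'w2P.png',w)
```

```text
(no output)
```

View pics/w2A.png

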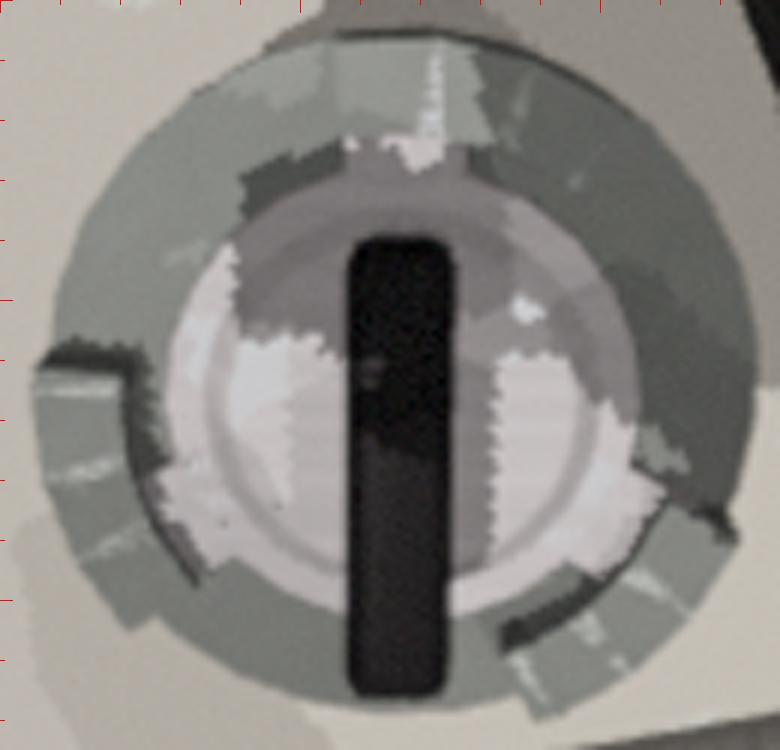

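View pics/w2P.png

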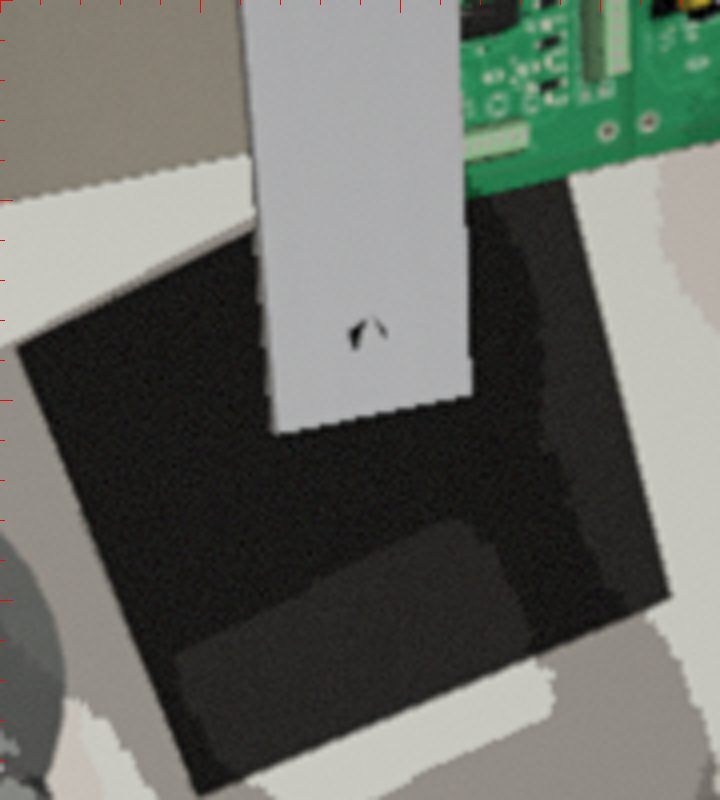

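Run:
```python
from m import *
from scipy.optimize import least_squares
A=lambda u,v,z:atz('wrist',*T(u,v,210,130,6),z)
P=lambda u,v,z:atz('wrist',*T(u,v,320,20,4),z)
e1,e2=A(401,238,.11),A(397,695,.11); print('bar',e1,e2,(e1+e2)/2,ang(e1-e2))
r=np.array([A(*p,.0735)[:2] for p in [(36,370),(133,628),(543,718),(738,543)]])
c=least_squares(lambda q:np.hypot(*(r-q).T)-.061,[.51,.073]);print(c.x,c.fun,[ang(p-c.x) for p in r])
q=np.array([P(*p,.004)[:2] for p in [(20,345),(568,180),(670,598),(200,796)]]);print(q)
print('edge z.062',P(277,434,.062),P(472,396,.062))
# triangulate with top/scene
o=manip.get_obs()
for wp,t,s in [((277,434),(475,182),(597,388)),((472,396),(573,211),(672,452))]:
  R=[ray('wrist',*T(*wp,320,20,4)),ray('top',*T(*t,170,130,5)),ray('scene',*T(*s,210,150,7))]
  print('beam all',tri(R),'w+s',tri([R[0],R[2]]),'w+t',tri(R[:2]))
```

```text
bar [0.5449 0.056  0.11  ] [0.4831 0.088  0.11  ] [0.514 0.072 0.11 ] -27.420284459215814
[0.5131 0.0718] [-0.0006  0.0001  0.0001 -0.0006] [np.float64(57.36814274581336), np.float64(103.43646488792623), np.float64(176.01589572165247), np.float64(-139.78611102387703)]
[[ 0.5657 -0.0127]
 [ 0.5384 -0.1596]
 [ 0.4145 -0.1561]
 [ 0.4179 -0.0089]]
edge z.062 [ 0.5239 -0.0518  0.062 ] [ 0.5116 -0.0955  0.062 ]
beam all [ 0.5237 -0.0512  0.0618] w+s [ 0.5243 -0.0524  0.0619] w+t [ 0.5231 -0.0503  0.063 ]
beam all [ 0.5113 -0.0947  0.0645] w+s [ 0.5125 -0.0946  0.0646] w+t [ 0.5106 -0.0951  0.0612]
```

>>> {"name": "jog_arm", "arguments": {"increments": [0,-0.15,1.5,0,0,0.05,-1,0,-0.15,3,0,0,0.05,-1,0,-0.15,4.2,0,0,0.05,-1,0,-0.15,5.1,0,0,0.05,-1,0,-0.15,5.1,0,0,0.05,-1,0,-0.15,5.1,0,0,0.05,-1]}}

```text
clock: 2.92
position: [0.5133, 0.0721, 0.0845]
ee_rot: [[0.89, -0.455, 0.002], [-0.455, -0.89, -0.0], [0.002, -0.001, -1.0]]
contact_force: [-0.1, -0.8, -0.6]
finger_gap: 0.997
```

Run:
```python
from h import *
o=manip.get_obs();print(o['position'],o['contact_force'])
w=optics.read_camera('wrist')
cv2.imwrite("pics/w3.png",cv2.resize(w[:,:,::-1],(784,588)))
```

```text
[0.51334125 0.07207526 0.08447668] [-0.08980078 -0.78799101 -0.58346188]
```

View pics/w3.png

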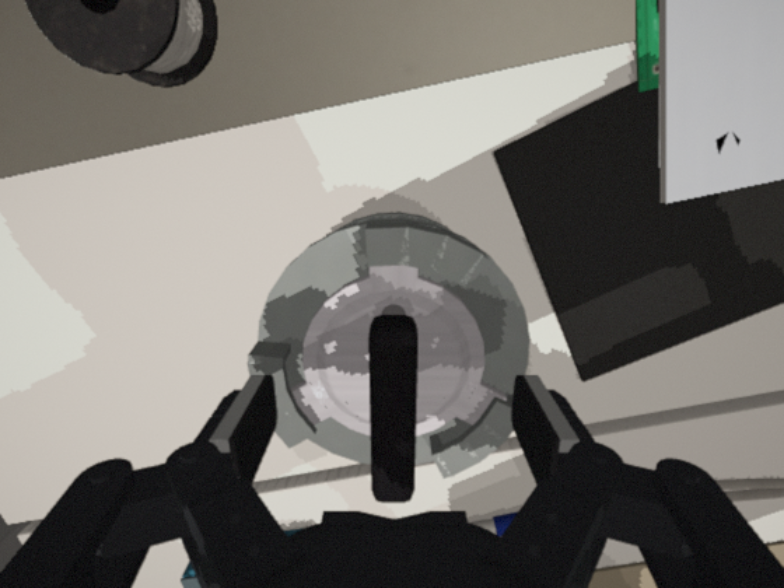

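>>> {"name": "jog_arm", "arguments": {"increments": [0,0,0.1,0,0,0,1,0,0,0.1,0,0,0,1,0,0,0.1,0,0,0,1,0,0,0.1,0,0,0,1,0,0,0.1,0,0,0,1,0,0,0.1,0,0,0,1,0,0,0.1,0,0,0,1,0,0,0.1,0,0,0,1]}}

```text
clock: 3.98
position: [0.5126, 0.0729, 0.0808]
ee_rot: [[0.891, -0.455, 0.0], [-0.455, -0.891, -0.0], [0.0, -0.0, -1.0]]
contact_force: [-1.7, 0.1, 5.5]
finger_gap: 0.175
```

>>> {"name": "jog_arm", "arguments": {"increments": [0,0,0,0,0,-0.6,1,0,0,0,0,0,-1.3,1,0,0,0,0,0,-2,1,0,0,0,0,0,-2.7,1,0,0,0,0,0,-3.4,1,0,0,0,0,0,-4.1,1,0,0,0,0,0,-4.65,1,0,0,0,0,0,-4.65,1]}}

```text
clock: 4.97
position: [0.5128, 0.0729, 0.0808]
ee_rot: [[0.943, 0.333, 0.001], [0.333, -0.943, -0.0], [0.001, 0.0, -1.0]]
contact_force: [0.2, 0.4, 5.3]
finger_gap: 0.181
```

Run:
```python
from m import *
o=manip.get_obs();print(o['position'],o['contact_force'],o['wrist_torque'],ang(o['ee_rot'][:,0]))
w=optics.read_camera('wrist')
cv2.imwrite("pics/w4.png",cv2.resize(w[:,:,::-1],(784,588)))
```

```text
[0.5128 0.0729 0.0808] [0.2267 0.4302 5.2807] [0.0508 0.0405 0.1294] 19.441462527220004
```

View pics/w4.png

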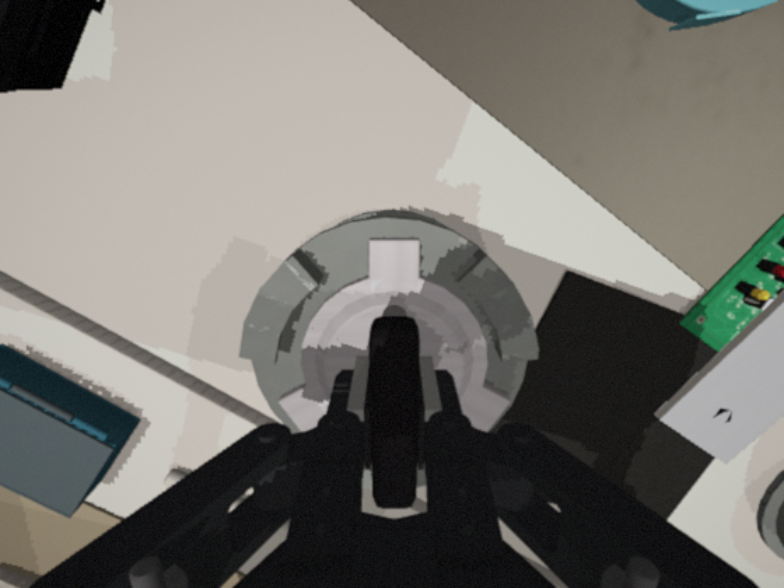

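The bar's ear sits mid-gap (393,262) between claws at (300,265) and (480,262). Next I lift straight up.

>>> {"name": "jog_arm", "arguments": {"increments": [0,0,-0.2,0,0,0,1,0,0,-0.5,0,0,0,1,0,0,-0.9,0,0,0,1,0,0,-1.5,0,0,0,1,0,0,-2.5,0,0,0,1,0,0,-3.8,0,0,0,1,0,0,-3.8,0,0,0,1]}}

```text
clock: 5.9
position: [0.5139, 0.0729, 0.1782]
ee_rot: [[0.943, 0.333, 0.005], [0.333, -0.943, 0.0], [0.005, 0.001, -1.0]]
contact_force: [0.2, 0.6, -3.9]
finger_gap: 0.173
```

Run:
```python
from m import *
o=manip.get_obs();print(o['position'],o['contact_force'],o['wrist_torque'],ang(o['ee_rot'][:,0]),o['finger_gap'])
w=optics.read_camera('wrist')
cv2.imwrite("pics/w5.png",cv2.resize(w[:,:,::-1],(784,588)))
c=optics.read_camera('scene')
cv2.imwrite("pics/s5.png",cv2.resize(c[:,:,::-1],(784,588)))
```

```text
[0.5139 0.0729 0.1782] [ 0.1536  0.6082 -3.9255] [0.0229 0.0351 0.0038] 19.454038610589855 0.1729749016406332
```

View pics/w5.png

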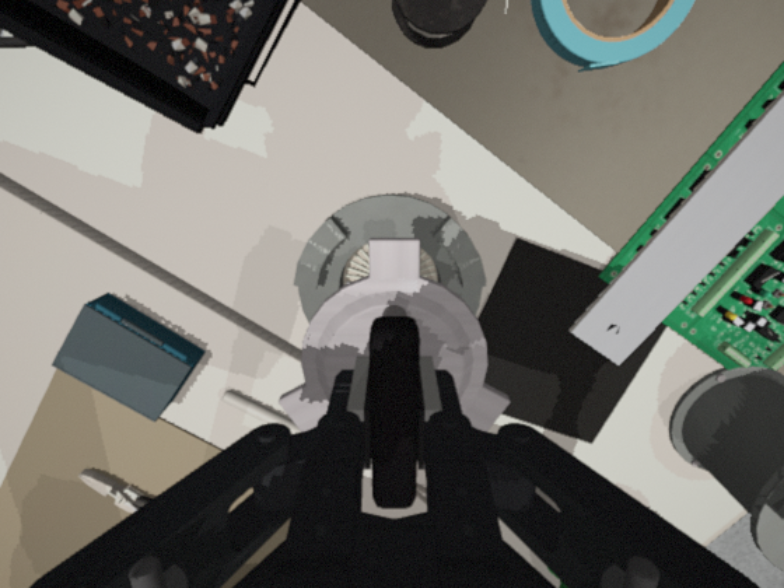

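View pics/s5.png

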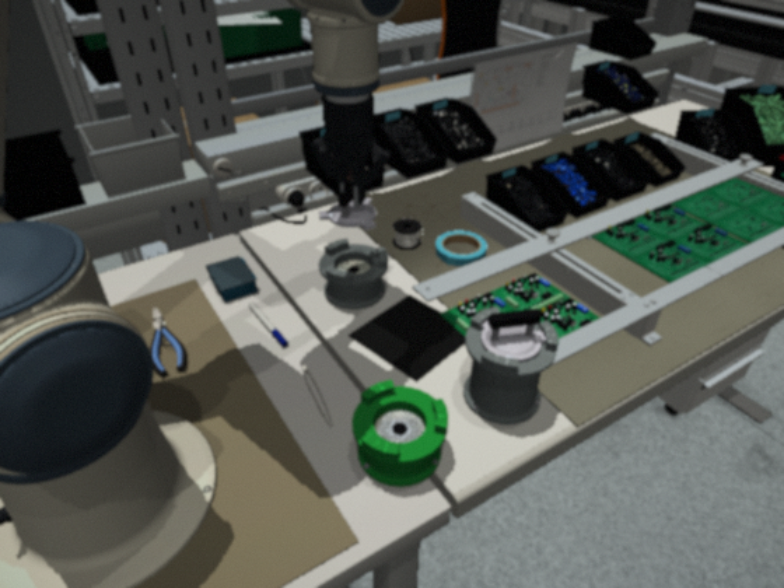

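>>> {"name": "jog_arm", "arguments": {"increments": [-0.5,0.65,0,0,0,0.75,1,-1.1,1.4,0,0,0,1.6,1,-1.7,2.2,0,0,0,2.5,1,-2.3,3,0,0,0,3.4,1,-2.9,3.8,0,0,0,4.3,1,-3.5,4.5,0,0,0,5.2,1,-4,5.15,0,0,0,6.05,1,-4,5.15,0,0,0,6.05,1]}}

```text
clock: 7.0
position: [0.4602, -0.0826, 0.1746]
ee_rot: [[0.752, -0.659, -0.002], [-0.659, -0.752, 0.0], [-0.002, 0.001, -1.0]]
contact_force: [0.6, 0.3, -2.7]
finger_gap: 0.175
```

Run:
```python
from m import *
o=manip.get_obs();print(o['position'],o['contact_force'],ang(o['ee_rot'][:,0]),o['finger_gap'])
w=optics.read_camera('wrist')
cv2.imwrite("pics/w6r.png",w[:,:,::-1])
cv2.imwrite("pics/w6.png",cv2.resize(w[:,:,::-1],(784,588)))
```

```text
[ 0.4602 -0.0826  0.1746] [ 0.6329  0.2703 -2.7324] -41.192955562655264 0.17540925700060328
```

View pics/w6.png

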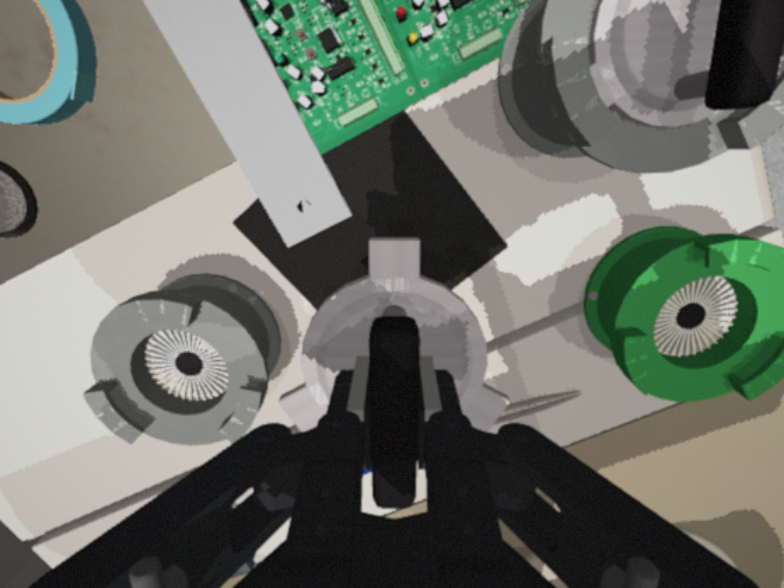

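>>> {"name": "jog_arm", "arguments": {"increments": [0,0,0.8,0,0,0,1,0,0,2,0,0,0,1,0,0,3.2,0,0,0,1,0,0,4.2,0,0,0,1,0,0,5,0,0,0,1,0,0,5.4,0,0,0,1,0,0,5.4,0,0,0,1]}}

```text
clock: 7.92
position: [0.4609, -0.0814, 0.0401]
ee_rot: [[0.755, -0.656, -0.001], [-0.656, -0.755, 0.0], [-0.001, 0.0, -1.0]]
contact_force: [0.0, 0.6, -2.5]
finger_gap: 0.177
```

Run:
```python
from m import *
o=manip.get_obs();print(o['position'],o['contact_force'],ang(o['ee_rot'][:,0]),o['finger_gap'])
w=optics.read_camera('wrist')
cv2.imwrite("pics/w7r.png",w[:,:,::-1])
cv2.imwrite("pics/w7.png",cv2.resize(w[:,:,::-1],(784,588)))
c=optics.read_camera('scene'); crop('scene',210,130,150,130,5,'s7.png',c)
```

```text
[ 0.4609 -0.0814  0.0401] [ 0.04    0.5928 -2.4623] -40.967403511170225 0.17745780542018783
```

View pics/w7.png

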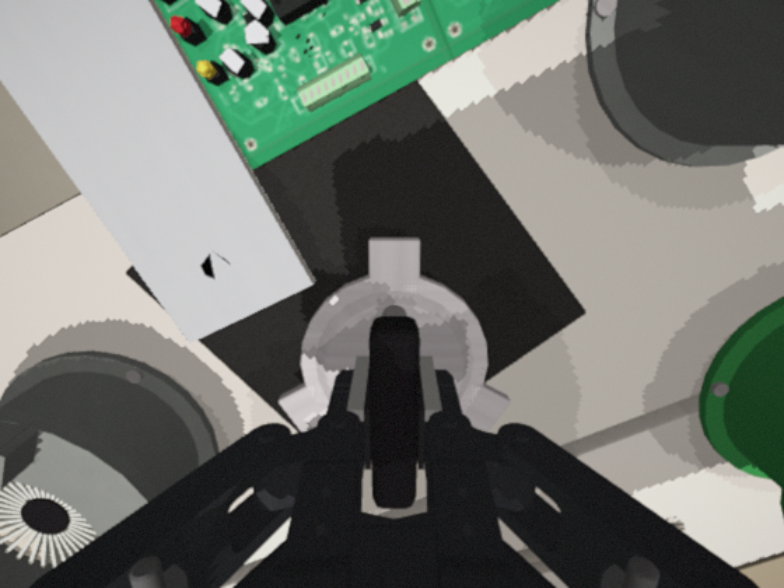

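View pics/s7.png

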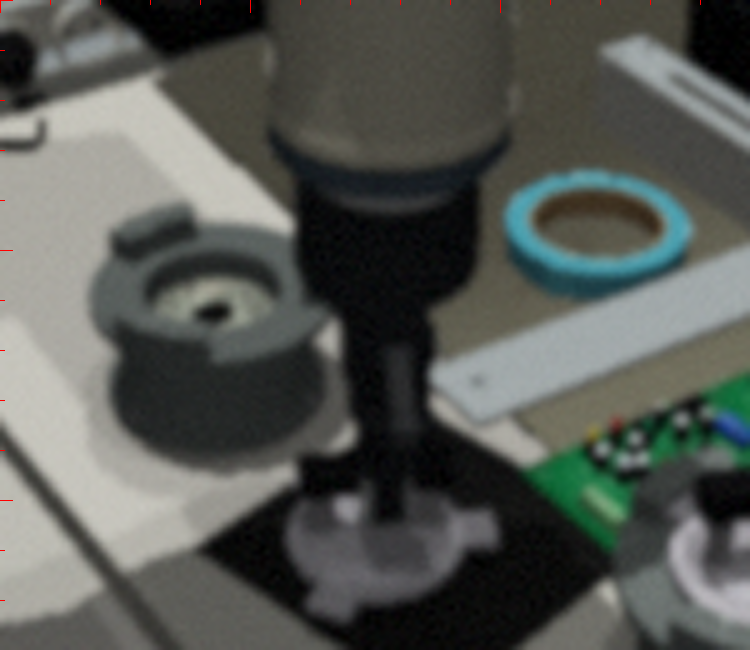

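Run:
```python
from m import *
W=lambda u,v,z:atz('wrist',(u+.5)/1.4-.5,(v+.5)/1.4-.5,z)
a,b=W(315,283,.0625),W(191,340,.0625);print('beam',a,b)
print('pad',W(585,312,.004),W(420,78,.004),W(127,272,.004))
o=manip.get_obs();R=o['ee_rot']
for p in (a,b): print('tool',R.T@(p-o['position'])*1000)
c=np.array([.489,-.0845,0]);print('padcentre tool',R.T@(c-o['position'])*1000)
```

```text
beam [ 0.5127 -0.0942  0.0625] [ 0.525  -0.0511  0.0625]
pad [ 0.4144 -0.157   0.004 ] [ 0.5388 -0.1619  0.004 ] [ 0.565  -0.0132  0.004 ]
tool [ 46.8968 -24.2105 -21.4981]
tool [ 27.8872 -64.8396 -21.4973]
padcentre tool [ 22.6299 -15.9723  40.9892]
```

>>> {"name": "jog_arm", "arguments": {"increments": [0.2,-0.11,0,0,0,0,1,0.4,-0.22,0,0,0,0,1,0.6,-0.33,0,0,0,0,1,0.8,-0.44,0,0,0,0,1,0.8,-0.44,0,0,0,0,1]}}

```text
clock: 8.65
position: [0.484, -0.0868, 0.0406]
ee_rot: [[0.754, -0.657, 0.0], [-0.657, -0.754, -0.0], [0.0, -0.0, -1.0]]
contact_force: [-1.1, -0.6, -2.7]
finger_gap: 0.178
```

Run:
```python
from m import *
o=manip.get_obs();print(o['position'],o['contact_force'],ang(o['ee_rot'][:,0]),o['finger_gap'])
w=optics.read_camera('wrist')
cv2.imwrite("pics/w8.png",cv2.resize(w[:,:,::-1],(784,588)))
```

```text
[ 0.484  -0.0868  0.0406] [-1.126  -0.6415 -2.7324] -41.03816631233102 0.17834571026029428
```

View pics/w8.png

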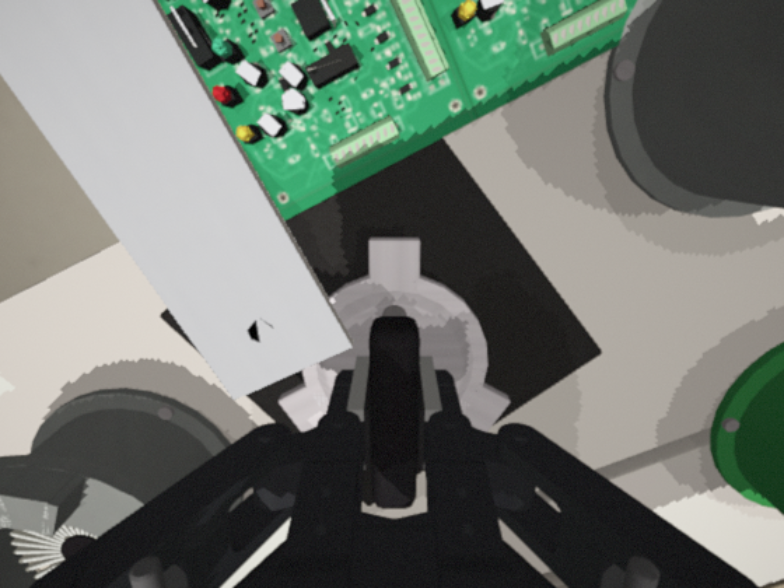

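>>> {"name": "jog_arm", "arguments": {"increments": [0,0,0.15,0,0,0,1,0,0,0.3,0,0,0,1,0,0,0.42,0,0,0,1,0,0,0.52,0,0,0,1,0,0,0.58,0,0,0,1,0,0,0.58,0,0,0,1]}}

```text
clock: 9.45
position: [0.4834, -0.0866, 0.026]
ee_rot: [[0.754, -0.657, -0.0], [-0.657, -0.754, 0.0], [-0.0, 0.0, -1.0]]
contact_force: [0.0, 0.5, -3.4]
finger_gap: 0.177
```

>>> {"name": "jog_arm", "arguments": {"increments": [0,0,0.03,0,0,0,1,0,0,0.06,0,0,0,1,0,0,0.06,0,0,0,1]}}

```text
clock: 9.82
position: [0.4835, -0.0867, 0.0248]
ee_rot: [[0.754, -0.657, 0.0], [-0.657, -0.754, -0.0], [0.0, -0.0, -1.0]]
contact_force: [-1.9, 0.5, 3.7]
finger_gap: 0.176
```

>>> {"name": "jog_arm", "arguments": {"increments": [0,0,0,0,0,0,0.55,0,0,0,0,0,0,0.48,0,0,0,0,0,0,0.48,0,0,0,0,0,0,0.48]}}

```text
clock: 10.32
position: [0.4834, -0.0867, 0.0245]
ee_rot: [[0.754, -0.657, 0.0], [-0.657, -0.754, -0.0], [0.0, -0.0, -1.0]]
contact_force: [0.2, 0.3, 0.8]
finger_gap: 0.258
```

Run:
```python
from m import *
o=manip.get_obs();print(o['position'],o['contact_force'],o['finger_gap'])
w=optics.read_camera('wrist')
cv2.imwrite("pics/w9.png",cv2.resize(w[:,:,::-1],(784,588)))
```

```text
[ 0.4834 -0.0867  0.0245] [0.2411 0.2982 0.7599] 0.25828134005848075
```

View pics/w9.png

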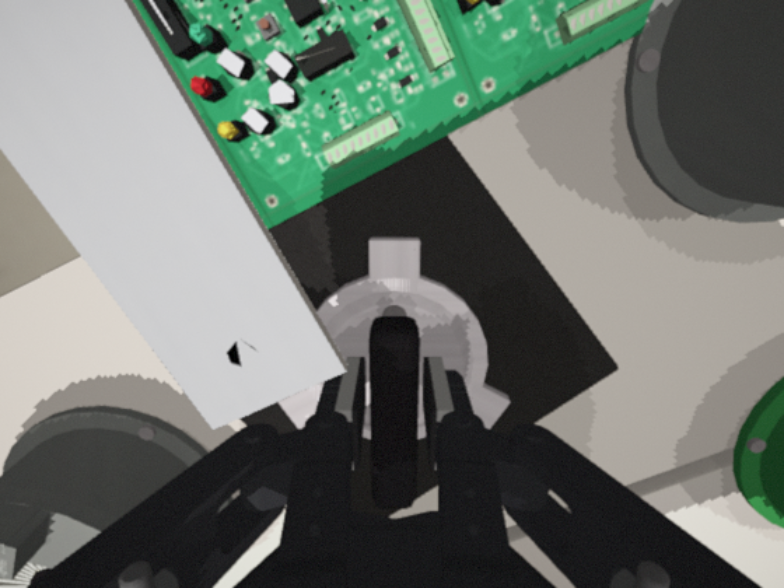

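Both fingers stand clear of the bar, which is still upright. I go straight up.

>>> {"name": "jog_arm", "arguments": {"increments": [0,0,-0.3,0,0,0,0.48,0,0,-0.8,0,0,0,0.48,0,0,-1.6,0,0,0,0.48,0,0,-3,0,0,0,0.48,0,0,-4.5,0,0,0,0.48,0,0,-6,0,0,0,0.48,0,0,-6,0,0,0,0.48]}}

```text
clock: 11.25
position: [0.4848, -0.087, 0.1778]
ee_rot: [[0.754, -0.657, 0.005], [-0.657, -0.754, -0.002], [0.005, -0.002, -1.0]]
contact_force: [0.0, 0.1, -0.7]
finger_gap: 0.261
```

Run:
```python
from m import *
o=manip.get_obs();print(o['position'],o['contact_force'],o['finger_gap'],o['clock'])
w=optics.read_camera('wrist')
cv2.imwrite("pics/w10.png",cv2.resize(w[:,:,::-1],(784,588)))
c=optics.read_camera('scene'); crop('scene',210,150,200,150,4,'s10.png',c)
```

```text
[ 0.4848 -0.087   0.1778] [ 0.0484  0.0877 -0.654 ] 0.26108816743351887 11.25
```

View pics/w10.png

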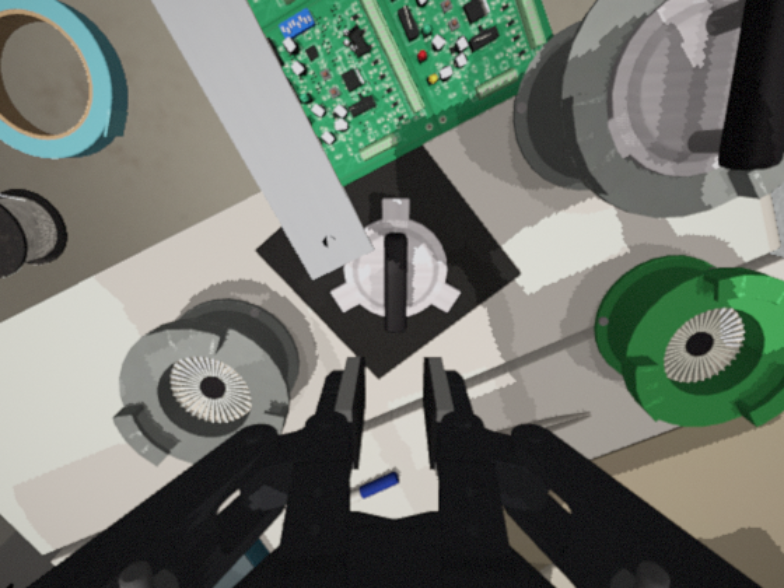

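View pics/s10.png

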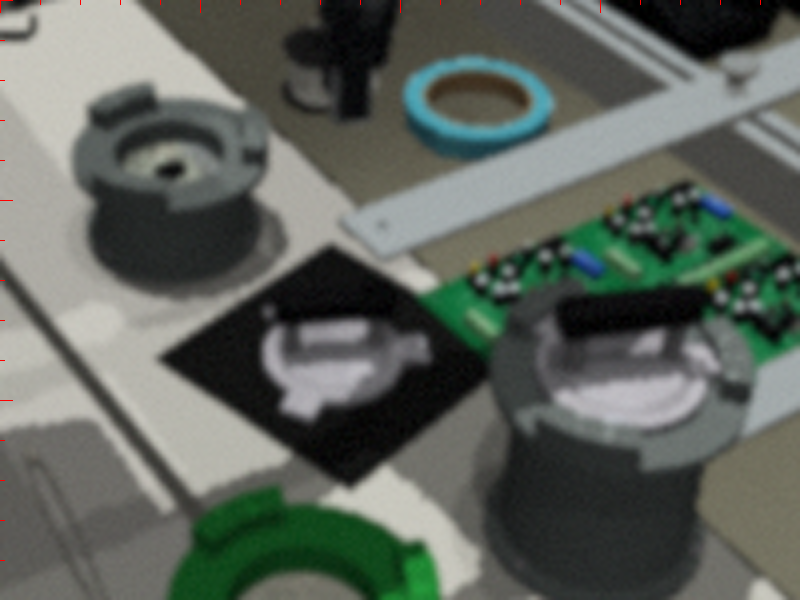

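Run:
```python
from m import *
W=lambda u,v,z:atz('wrist',(u+.5)/1.4-.5,(v+.5)/1.4-.5,z)
print('lid',W(396,282,.054),'pad',[W(*p,.004) for p in [(257,250),(520,272),(378,378)]])
```

```text
lid [ 0.4841 -0.0884  0.054 ] pad [array([ 0.5616, -0.0145,  0.004 ]), array([ 0.4145, -0.1564,  0.004 ]), array([ 0.417 , -0.0099,  0.004 ])]
```

```bash
python3 -c "
from station import manip
print(manip.sign_off())"
```

```text
the job is handed in; nothing more can be done
None
```

The lower pot's lid is off, standing right side up and released on the black pad. I handed the job in at 11.3 s. I turned the lid about 46.5° anticlockwise until its ears stood mid-gap, lifted it straight up, and lowered it gently onto the pad.

- **Position:** the last pictures put the lid about 5 mm from the middle of the pad. I left it off-centre on purpose. A metal beam overhangs the pad at about 60 mm height, so I slid the lid in under the beam and kept the fingers clear of it.
- **Gripper:** it is open and about 15 cm above the pad, touching nothing. No push showed in the readings I took while sliding under the beam or setting down (under 6 N throughout).
- **Other pots:** I did not touch the taller pot or the green look-alike. The taller pot's lid still sits closed.
- **Disagreements:** height estimates from different camera pairs differed at first. The handle came out at 95 to 108 mm against a true 110 mm, and the beam at 55 to 66 mm. I took closer wrist views before grasping and before sliding in, and these agreed to about 2 mm.

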